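Pin the vise block and hover the bracket over it

ROBOT

A 6-joint arm with a two-finger parallel gripper is mounted at the origin on the work surface. World frame = base frame: x ahead of the robot, y to its left, z up, the work surface at z = 0. Lengths are in m, angles in degrees, forces in N, time in s.
With the tool pointing down it reaches from about 0.25 to 0.725 m from the base axis. Payload 9.7 kg.
Tool frame: the origin (TCP) lies midway between the tips of the shut fingers; the grasp point (between the pads) lies 19 mm behind it; z points along the fingers, x is the direction in which the jaws open and shut, and the axes are right-handed (so a half turn about z gives the same grasp; the last joint's range is limited). The gripper opens to 85 mm and grips with 20 to 120 N. Pads are 22 mm wide; open, the fingers measure 114 mm over their backs; the gripper's body (76 mm by 85 mm) begins 54 mm behind the grasp point. The pads swing forward as they close: fully open they stand 13 mm farther back than shut.
Start: joints at [0, 4.979, 10.078, 95.1, 0, 90], TCP at [0.55, -0, 0.231] pointing down, gripper open.
Joint ranges: [-179.16, 179.16], [-48.56, 103.87], [-65.8, 70.77], [-126.05, 130.52], [-82.76, 87.17], [-180, 180]. Speed limits (degrees/s): [127.2, 127.2, 147.25, 180, 180, 180].

INTERFACE

Orientations are given as [roll, pitch, yaw] about the fixed x, y, z axes, in that order (R = Rz(yaw) Ry(pitch) Rx(roll)).
In Python, from workcell import bot, optics gives the robot as it stands.
- The arm moves only by the shell command python3 -m creep 'ROWS' [FORCE]. ROWS is JSON, a list of rows, each a list of 7 numbers: the shift along the tool's x, y, z in m, then the turn, a rotation vector about the tool's x, y, z in rad, then the opening, from 0 (shut) to 1 (fully open). A call has 1 to 8 rows; each row is the pose to reach, as a shift and turn from the pose commanded when the call began, along the tool's axes at that moment; what a row does not reach only later rows make up. A row lasts 1/10 s, in which the tool goes at most 50 mm and 8.59 degrees, less where a joint would pass 70% of its speed; a pose out of reach is approached as far as the arm can. A call with a gripper value outside its range is refused whole. The fingers move at their own pace and stop on an object; FORCE is the grip in N (left out, the last holds). Time passes only in rows, so rows that repeat a pose let the fingers close. It gives the time, the measured TCP pose, the force and the opening at its end, in the units of the state.
- bot.get_obs(): the state, without advancing time (a new reading comes with each control period).
- optics.camera(name): name is "scene" or "side" or "wrist"; returns the picture (384x512x3 uint8, red, green, blue); there is no depth.
- optics.camera_params(name): a dict with "camera_matrix" (3x3 intrinsics, pixels), "R" (3x3) and "t" (3): a world point X has camera coordinates R X + t; the wrist camera has in their place "mount" (4x4, takes a point from camera to tool coordinates, whose origin is the TCP and whose axes are the tool frame's). Camera axes: x right, y down, z forward; pixel columns grow to the right and rows downward; lengths in m; the calibration is good to about 2 mm. A picture is of the moment at which its call begins: read the wrist's pose just before it. camera_params takes no time and is no camera call.
- bot.job_done(): hands the job in, once; it reports no verdict.
The state is a dict: "time": time; "q": joint angles; "qd": joint speeds; "joint_efforts": joint torques, N m; "ee_pos": TCP position; "tcp_rot": TCP orientation; "wrist_force": force on the tool from outside, world axes, zero at the start; "torque": the same for the moment, N m; "opening": finger opening in m.
Only numpy, scipy, OpenCV 4.12 (cv2) and the standard library are available. Lean on these libraries where they do the work, as an engineer would, in place of code of your own. Each camera call takes 0.05 s, during which the arm holds its last target.

TASK

Stand the two brass pins, one at a time, fully down in the two bores of the block clamped in the vise and let go of them. Then pick up the aluminium bracket, carry it over the top of the orange parts organizer (not round it) without it touching the organizer or the fuse holder on it, and finish still holding it level about a centimetre above the pin tops, its two holes lined up over the two pins and never touching pins, block or vise, so that I can check the fit before it goes down. Leave the mallet, hinge and fuse holder where they are.

Things in the scene. Friction and masses are not known exactly. Their poses are not given: they have to be found in the camera images.
- vise: Fixed blue bench vise with a bright steel block clamped in its jaws, about 200 x 130 mm; origin on the bench under the middle of the block. z up; its screw and black knob point to its own -x (knob end 142 mm out, top 68 mm high). Block 44 (x) x 110 (y) mm, its flat top 75 mm above the bench; jaws 62 mm high. The two bores lie along its y axis, 60 mm apart.
- bore0 (a point): Centre of the mouth of one bore, level with the block's top (75 mm above the bench), at y = -30 mm in the vise's frame; axes as the vise. Bore 15.5 mm across, 24 mm deep with a flat floor, slightly chamfered mouth. Either pin may go in either bore; a fully seated pin stands 30 mm proud, its top 105 mm above the bench.
- bore1 (a point): Centre of the mouth of the other bore, at y = +30 mm in the vise's frame; otherwise as bore0.
- pin1_mid (a point): Centre, half-way up, of a loose brass pin standing upright on the bench: 14 mm across, 54 mm long, chamfered foot, z along it; 70 g.
- pin2_mid (a point): Centre, half-way up, of the other, identical brass pin.
- bracket_mid (a point): Centre, half-way up (27.5 mm over its underside), of the loose cast aluminium bracket, 190 g, lying flat on the bench. Flange 50 (x) x 110 (y) x 10 mm with two through holes 24 mm across, at y = -30 and +30 mm; at its middle an upright web, 12 mm thick (y) and 40 mm wide (x), rises from the flange's top to 55 mm above the underside: grip it by the web, across its thickness, that is along the bracket's y. Symmetric: a half turn about z makes no difference.
- bracket_hole0 (a point): Centre of the bracket's hole at its y = -30 mm, on the underside of the flange; axes as the bracket.
- bracket_hole1 (a point): Centre of the bracket's hole at its y = +30 mm, on the underside of the flange; axes as the bracket.
- organizer: Fixed orange plastic parts organizer with clear sliding doors on its long sides, 220 (x) x 93 (y) x 90 mm high; origin under its centre on the bench. It stands between the bracket and the vise.
- fuse_holder: Bystander: loose white ceramic fuse holder, 62 (x) x 28 (y) x 33 mm, standing on top of the organizer; its top is 123 mm above the bench. Origin at the centre of its underside.
- mallet: Bystander: loose mallet with black rubber tips lying on the bench; origin on the bench under the middle of its head (95 mm long along x, 56 mm across); handle 24 mm thick reaches 282 mm along its y.
- hinge: Bystander: loose stainless steel hinge lying open and flat, 60 (x) x 70 (y) mm, 8 mm high at the knuckle; origin at the centre of its underside.

How it is judged:
By the outcome, as a careful person would: the job done as asked, in the order asked, and still so for the second after the job is handed in, while the arm keeps its last pose, push and grip.
It also fails if it takes over 72 s, if anything falls off the work surface, if the arm or the gripper's body presses on something with over 40 N, if the wrist force passes 120 N, or if a joint passes its speed limit or range.

## Working session

There is one attempt and no reset: what is moved stays moved. The work goes in short steps, Python scripts to look and compute and a shell command to move; the robot and the scene stay as the last step left them, time stands still between calls to the robot, and variables do not carry over. Pictures are saved under pics/ and viewed, and the job is handed in when it is done.

```bash
ls; mkdir -p pics; python3 - <<'E'
from workcell import bot, optics
import cv2
print(bot.get_obs())
for n in ["scene","side","wrist"]:
    im=optics.camera(n); cv2.imwrite(f"pics/{n}0.png",im[:,:,::-1]); print(n,optics.camera_params(n))
E
```

```text
pics
{'time': 0.0, 'q': array([1.01586658e-03, 5.01097982e+00, 1.00341171e+01, 9.51002948e+01,
       7.47510819e-04, 9.00014176e+01]), 'qd': array([ 0.00801753, -0.09395142,  0.05494536, -0.03603276,  0.06668814,
        0.00820011]), 'joint_efforts': array([ 7.68234549e-04, -5.20392072e+01,  4.64802504e+01,  1.63646933e-02,
        2.23589603e-05, -6.77332673e-05]), 'ee_pos': array([5.49762871e-01, 1.34656744e-05, 2.30581214e-01]), 'tcp_rot': array([-1.79999254e+02,  7.71575438e-02, -4.01687842e-04]), 'wrist_force': array([0.20846929, 0.53235286, 0.7477553 ]), 'torque': array([ 0.01150258, -0.00271073, -0.0319145 ]), 'opening': 0.08543473258410951}
scene {'camera_matrix': array([[357.05086659,   0.        , 253.76566142],
       [  0.        , 357.05086659, 196.08801221],
       [  0.        ,   0.        ,   1.        ]]), 'R': array([[ 0.81683943,  0.57657139, -0.0184059 ],
       [ 0.30719359, -0.46177022, -0.83210598],
       [-0.4882678 ,  0.6740428 , -0.55431116]]), 't': array([-0.51157911, -0.10536979,  1.11339451])}
side {'camera_matrix': array([[480.15003767,   0.        , 253.47038256],
       [  0.        , 480.15003767, 192.47656922],
       [  0.        ,   0.        ,   1.        ]]), 'R': array([[-0.90816392, -0.41806919,  0.02136488],
       [-0.26062545,  0.52473815, -0.81038525],
       [ 0.32758614, -0.74153087, -0.58550772]]), 't': array([0.59804491, 0.19430724, 1.10404238])}
wrist {'camera_matrix': array([[295.19513525,   0.        , 251.74658194],
       [  0.        , 295.19513525, 187.21275775],
       [  0.        ,   0.        ,   1.        ]]), 'mount': array([[ 9.99999932e-01, -4.24297605e-05, -3.66693490e-04,
         4.87273050e-04],
       [ 1.47715413e-04,  9.56366243e-01,  2.92170477e-01,
        -7.54150415e-02],
       [ 3.38296552e-04, -2.92170511e-01,  9.56366184e-01,
        -1.43460412e-01],
       [ 0.00000000e+00,  0.00000000e+00,  0.00000000e+00,
         1.00000000e+00]])}
```

View pics/scene0.png

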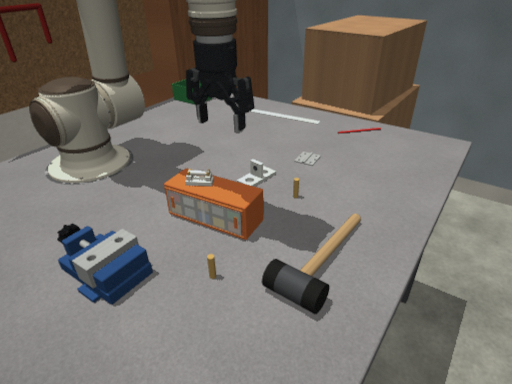

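View pics/side0.png

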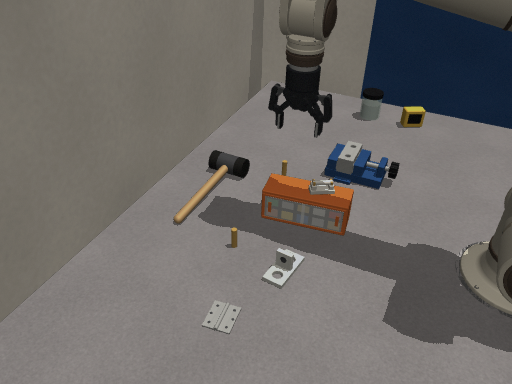

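View pics/wrist0.png

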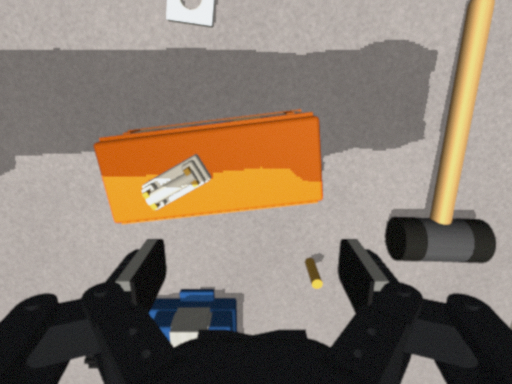

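The pictures show the vise at lower left in the scene view and a pin at about (211,266). The second pin is at (296,188), the bracket at (258,174) and the organizer at (213,202). I'll zoom in next and measure.

```bash
cat > h.py <<'E'
import numpy as np, cv2
from workcell import bot, optics
from scipy.spatial.transform import Rotation as Rn
def T_tool(o):
    T=np.eye(4);T[:3,:3]=Rn.from_euler('xyz',o['tcp_rot'],degrees=True).as_matrix();T[:3,3]=o['ee_pos'];return T
def cam(n,o=None):
    p=optics.camera_params(n);K=p['camera_matrix']
    if n=='wrist':
        M=T_tool(o)@p['mount'];R=M[:3,:3].T;t=-R@M[:3,3]
    else: R,t=p['R'],p['t']
    return K,R,t
def ray(c,u,v):
    K,R,t=c;d=R.T@np.linalg.solve(K,[u,v,1.]);return -R.T@t,d/np.linalg.norm(d)
def onz(c,u,v,z):
    o,d=ray(c,u,v);return o+d*(z-o[2])/d[2]
def proj(c,X):
    K,R,t=c;x=K@(R@np.asarray(X,float)+t);return x[:2]/x[2]
def tri(c1,p1,c2,p2):
    o1,d1=ray(c1,*p1);o2,d2=ray(c2,*p2)
    s=np.linalg.lstsq(np.c_[d1,-d2],o2-o1,rcond=None)[0]
    a,b=o1+d1*s[0],o2+d2*s[1];return (a+b)/2,np.linalg.norm(a-b)
def shot(n,f=None):
    o=bot.get_obs();im=optics.camera(n)[:,:,::-1].copy()
    if f: cv2.imwrite('pics/'+f,im)
    return o,im
def crop(im,x,y,w,h,s,f):
    cv2.imwrite('pics/'+f,cv2.resize(im[y:y+h,x:x+w],None,fx=s,fy=s,interpolation=cv2.INTER_CUBIC))
E
python3 - <<'E'
from h import *
s=cv2.imread('pics/scene0.png');d=cv2.imread('pics/side0.png')
for n,im in(('scene',s),('side',d)):
    hsv=cv2.cvtColor(im,cv2.COLOR_BGR2HSV)
    m=cv2.inRange(hsv,(12,110,60),(28,255,255))
    k,l,st,ce=cv2.connectedComponentsWithStats(m)
    for i in range(1,k):
        if 30<st[i,4]<600: print(n,st[i],ce[i])
a=[cv2.resize(s[215:310,50:180],(520,380),interpolation=cv2.INTER_CUBIC)]
crop(s,50,140,260,165,3,'sc.png')
crop(d,195,130,210,200,3,'sd.png')
E
```

```text
scene [294 178   5  20  79] [295.78481013 187.20253165]
scene [165 186  78  26 158] [203.62658228 198.6835443 ]
scene [208 254   8  24 133] [211.46616541 265.68421053]
side [400 106  26  21 309] [411.65048544 115.4789644 ]
side [270 160  41  29 376] [290.36968085 178.70744681]
side [174 165  54  58 531] [200.31073446 194.19397363]
side [330 186  24  14 205] [342.67804878 192.30243902]
side [231 227   6  21 101] [233.92079208 236.85148515]
```

```bash
sed -n 1,5p /dev/null
```

```text
(no output)
```

View pics/sc.png

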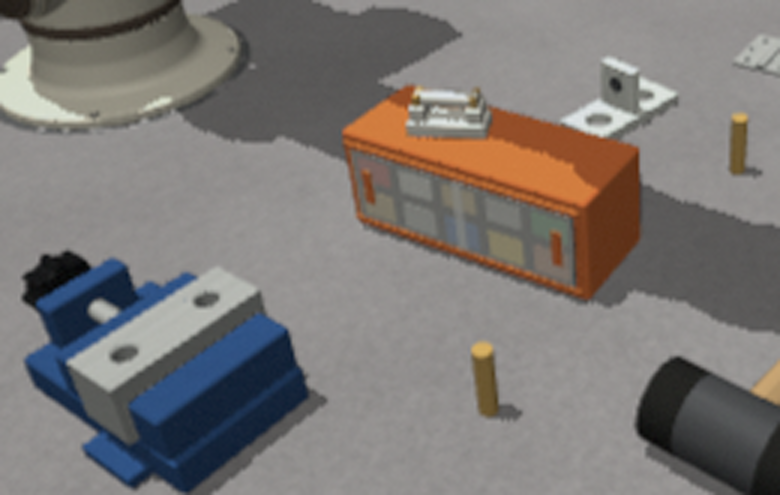

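View pics/sd.png

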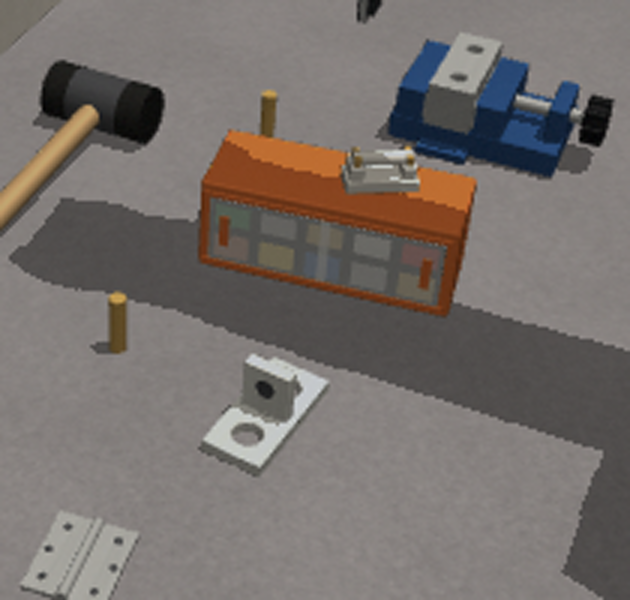

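```bash
python3 - <<'E'
from h import *
np.set_printoptions(precision=4,suppress=True)
S=cam('scene');D=cam('side')
f=lambda x,y:(50+(x+.5)/3-.5,140+(y+.5)/3-.5)
g=lambda x,y:(195+(x+.5)/3-.5,130+(y+.5)/3-.5)
for n,a,b,z in(('b_up',(206,299),(459,75),.075),('b_lo',(124,352),(475,48),.075),('pinB',(483,349),(270,95),.054),('pinA',(739,117),(118,297),.054),('hole',(600,119),(246,434),.01)):
    print(n,onz(S,*f(*a),z),onz(D,*g(*b),z),onz(S,*f(*a),z)-onz(D,*g(*b),z))
print('b swapped',onz(D,*g(475,48),.075))
print('org scene',[onz(S,*f(*p),.09)[:2] for p in((410,87),(637,150),(583,208),(345,133))])
print('org side',[onz(D,*g(*p),.09)[:2] for p in((230,131),(476,180),(452,230),(203,185))])
print('flange side top',[onz(D,*g(*p),.01)[:2] for p in((203,440),(260,465),(328,381))])
print('flange scene top',[onz(S,*f(*p),.01)[:2] for p in((562,119),(677,95),(652,80))])
print('web top side',[onz(D,*g(*p),.055)[:2] for p in((247,354),(298,379),(243,357))])
print('web top scene',[onz(S,*f(*p),.055)[:2] for p in((603,59),(638,80),(613,57))])
print('fuse side base',[onz(D,*g(*p),.09)[:2] for p in((347,190),(418,188),(342,172))])
print('fuse scene base',[onz(S,*f(*p),.09)[:2] for p in((407,134),(489,135))])
print('mallet head', [onz(D,*g(*p),.028)[:2] for p in((60,90),(145,120))], 'knob',onz(D,*g(605,95),.034))
E
```

```text
b_up [ 0.4714 -0.2299  0.075 ] [ 0.4673 -0.23    0.075 ] [0.0041 0.0002 0.    ]
b_lo [ 0.4709 -0.2891  0.075 ] [ 0.4671 -0.2875  0.075 ] [ 0.0039 -0.0016  0.    ]
pinB [ 0.6332 -0.1491  0.054 ] [ 0.628  -0.1464  0.054 ] [ 0.0052 -0.0027 -0.    ]
pinA [0.6265 0.1868 0.054 ] [0.6246 0.1869 0.054 ] [ 0.0019 -0.0001 -0.    ]
hole [0.4868 0.1783 0.01  ] [0.4907 0.2401 0.01  ] [-0.004  -0.0618  0.    ]
b swapped [ 0.4671 -0.2875  0.075 ]
org scene [array([0.4055, 0.0263]), array([0.6155, 0.0501]), array([ 0.626 , -0.0316]), array([ 0.4146, -0.0541])]
org side [array([ 0.6182, -0.0207]), array([ 0.4027, -0.0449]), array([0.4017, 0.032 ]), array([0.6065, 0.0645])]
flange side top [array([0.5173, 0.2598]), array([0.4695, 0.2646]), array([0.4548, 0.1588])]
flange scene top [array([0.4574, 0.1588]), array([0.5222, 0.2551]), array([0.486 , 0.2666])]
web top side [array([0.5071, 0.2045]), array([0.4627, 0.2131]), array([0.5085, 0.2089])]
web top scene [array([0.4708, 0.2072]), array([0.5203, 0.1918]), array([0.4762, 0.2155])]
fuse side base [array([0.496 , 0.0175]), array([ 0.4434, -0.0117]), array([ 0.5084, -0.0053])]
fuse scene base [array([ 0.4557, -0.0286]), array([0.5094, 0.0052])]
mallet head [array([ 0.833 , -0.1002]), array([ 0.7336, -0.0889])] knob [ 0.3389 -0.3272  0.034 ]
```

The two fixed views agree to about 5 mm. The bores are near (0.469,-0.288) and (0.469,-0.230), and the pins near (0.630,-0.148) and (0.626,0.187). The bracket is near (0.488,0.209). I'll hover over the nearer pin and refine with the wrist camera.

```bash
python3 -m creep '[[0.04,0.074,0.03,0,0,0,1],[0.08,0.148,0.06,0,0,0,1],[0.08,0.148,0.08,0,0,0,0.6],[0.08,0.148,0.08,0,0,0,0.6],[0.08,0.148,0.08,0,0,0,0.6],[0.08,0.148,0.08,0,0,0,0.6],[0.08,0.148,0.08,0,0,0,0.6]]' 40
python3 - <<'E'
from h import *
o,im=shot('wrist','w1.png');print(o['time'],o['ee_pos'],o['tcp_rot'],o['q'],o['opening'])
E
```

```text
time: 0.85
ee_pos: [0.63, -0.1474, 0.1521]
tcp_rot: [-180.0, -0.0, 0.0]
wrist_force: [-0.7, -0.2, 0.8]
opening: 0.0513
0.85 [ 0.62997928 -0.14737477  0.15211661] [-1.79998457e+02 -4.04378469e-02  2.84333958e-02] [-1.31714888e+01  1.76056244e+01  1.59387369e+01  8.82940954e+01
  1.07362520e-02  7.68000809e+01] 0.05127961370384388
```

View pics/w1.png

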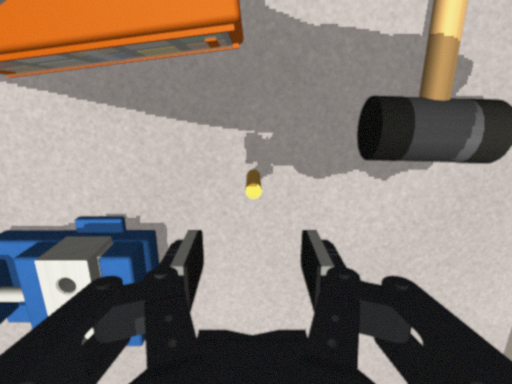

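The pin top is at (253,191), and one bore shows at (67,285). I'll get the centroids by mask.

```bash
python3 - <<'E'
from h import *
o=bot.get_obs();im=cv2.imread('pics/w1.png')
c=cam('wrist',o)
h=cv2.cvtColor(im,cv2.COLOR_BGR2HSV)
m=cv2.inRange(h,(22,150,200),(35,255,255));m[:, :200]=0;m[:,300:]=0
M=cv2.moments(m,True);u,v=M['m10']/M['m00'],M['m01']/M['m00']
print(u,v,M['m00'],onz(c,u,v,.054),proj(c,[*onz(c,u,v,.054)[:2],0.054]))
print('bore',onz(c,67,285,.075))
crop(im,10,180,160,180,4,'w1c.png'); crop(im,225,160,60,50,8,'w1p.png')
E
```

```text
253.03703703703704 188.11111111111111 27.0 [ 0.63174675 -0.14649315  0.054     ] [253.03703704 188.11111111]
bore [ 0.46991132 -0.22832239  0.075     ]
```

View pics/w1p.png

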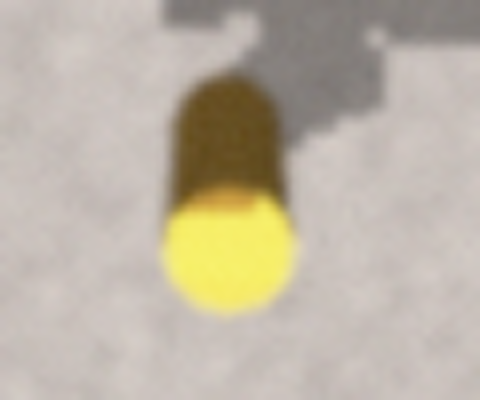

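```bash
python3 - <<'E'
from h import *
o=bot.get_obs();c=cam('wrist',o);p=onz(c,253.3,190.7,.054);print(p, p-o['ee_pos'])
E
```

```text
[ 0.63197773 -0.14882392  0.054     ] [ 0.00187434 -0.00166019 -0.09851058]
```

```bash
python3 -m creep '[[0.002,0.0015,0.04,0,0,0,0.6],[0.002,0.0015,0.08,0,0,0,0.6],[0.002,0.0015,0.11,0,0,0,0.6],[0.002,0.0015,0.122,0,0,0,0.6],[0.002,0.0015,0.122,0,0,0,0.6]]'
python3 -m creep '[[0,0,0,0,0,0,0.05],[0,0,0,0,0,0,0.05],[0,0,0,0,0,0,0.05],[0,0,0,0,0,0,0.05],[0,0,0,0,0,0,0.05]]' 40
python3 - <<'E'
from h import *
o,im=shot('wrist','w2.png');print(o['ee_pos'],o['tcp_rot'],o['opening'],o['wrist_force'])
E
```

```text
time: 1.4
ee_pos: [0.6313, -0.1486, 0.0287]
tcp_rot: [-180.0, 0.1, 0.1]
wrist_force: [-0.1, -0.4, -0.4]
opening: 0.0513
time: 1.9
ee_pos: [0.6331, -0.1497, 0.0315]
tcp_rot: [180.0, -0.2, -0.0]
wrist_force: [0.6, 0.8, 6.9]
opening: 0.0125
[ 0.63306776 -0.14974032  0.03145738] [ 1.79963562e+02 -1.79451855e-01 -1.39865235e-03] 0.012480929464587169 [0.59375682 0.75815292 6.92958842]
```

View pics/w2.png

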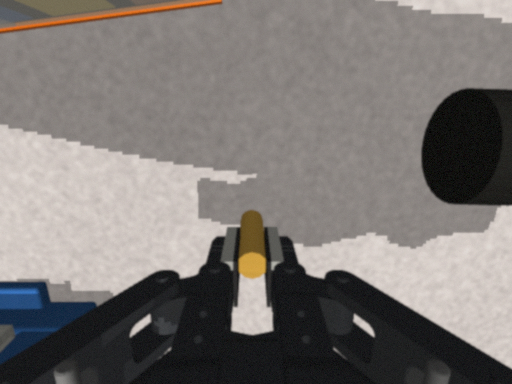

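The pin is held at (252,243). I'll lift it and carry it over the far bore, bore0.

```bash
python3 -m creep '[[0,0,-0.04,0,0,0,0],[0,0,-0.085,0,0,0,0],[0,0,-0.13,0,0,0,0],[-0.04,0.035,-0.13,0,0,0,0],[-0.08,0.07,-0.13,0,0,0,0],[-0.12,0.105,-0.13,0,0,0,0],[-0.16,0.137,-0.13,0,0,0,0],[-0.162,0.139,-0.13,0,0,0,0]]' 60
python3 -m creep '[[0,0,0,0,0,0,0],[0,0,0,0,0,0,0],[0,0,0,0,0,0,0],[0,0,0,0,0,0,0]]'
python3 - <<'E'
from h import *
o,im=shot('wrist','w3.png');print(o['ee_pos'],o['tcp_rot'],o['opening'],o['wrist_force'])
crop(im,170,150,170,150,4,'w3c.png')
c=cam('wrist',o)
for y in(-.288,-.23):print(proj(c,[.469,y,.075]))
E
```

```text
time: 2.75
ee_pos: [0.467, -0.2909, 0.1604]
tcp_rot: [179.9, -0.0, -0.2]
wrist_force: [1.0, -0.6, 0.1]
opening: 0.0118
time: 3.15
ee_pos: [0.4709, -0.2877, 0.1591]
tcp_rot: [-180.0, 0.0, 0.1]
wrist_force: [-0.2, -0.3, -0.7]
opening: 0.0119
[ 0.47091706 -0.28766984  0.15910361] [-1.79985860e+02  8.94295642e-03  9.75285541e-02] 0.011904154922954957 [-0.16607087 -0.32726897 -0.71180587]
[248.90783332 194.56176979]
[248.8116016  121.63431068]
```

View pics/w3.png

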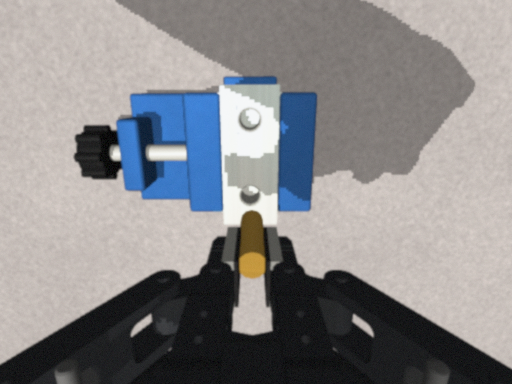

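View pics/w3c.png

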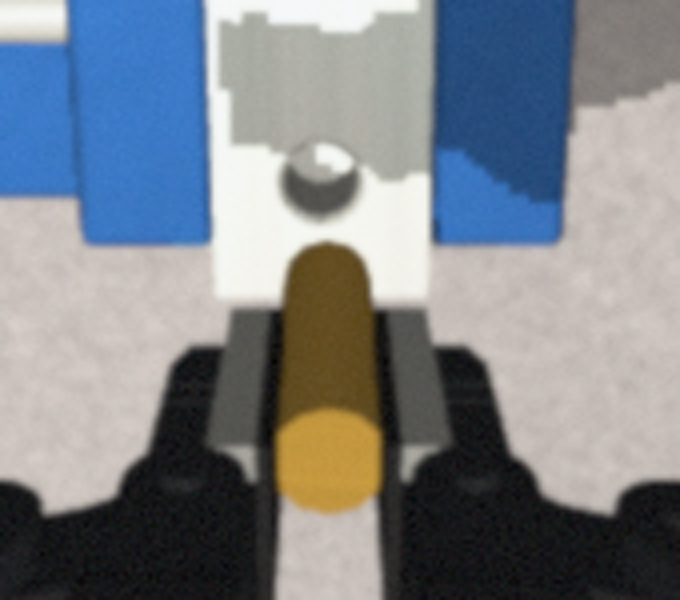

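```bash
python3 - <<'E'
from h import *
np.set_printoptions(precision=4,suppress=True)
o=bot.get_obs();c=cam('wrist',o)
b=onz(c,249.6,194.6,.075);b1=onz(c,250,118,.075);print(b,b1)
Ti=np.linalg.inv(T_tool(o))
P=lambda u,v,zt:(Ti@np.r_[onz(c,u,v,o['ee_pos'][2]-zt),1])[:3]
print('top in tool',P(251.9,264.4,-.0235),P(251.9,264.4,-.0225))
for v in (150+284/4-.5,):print('foot in tool',P(170+328/4-.5,v,.0305))
print('bore in tool',Ti@np.r_[b,1])
# predicted image of pin with x=0,y=0
for z in(-.0235,.0305):
  X=T_tool(o)@[0,0,z,1];print(proj(c,X[:3]))
E
```

```text
[ 0.4694 -0.2881  0.075 ] [ 0.4698 -0.2274  0.075 ]
top in tool [ 0.0005 -0.0015 -0.0235] [ 0.0005 -0.0009 -0.0225]
foot in tool [ 0.0003 -0.0001  0.0305]
bore in tool [-0.0013  0.0004  0.0841  1.    ]
[250.8016 267.2396]
[251.0893 220.5831]
```

```bash
python3 -m creep '[[-0.0017,0.001,0.02,0,0,0,0],[-0.0017,0.001,0.037,0,0,0,0],[-0.0017,0.001,0.044,0,0,0,0],[-0.0017,0.001,0.044,0,0,0,0],[-0.0017,0.001,0.044,0,0,0,0]]'
python3 - <<'E'
from h import *
o,im=shot('wrist','w4.png');print(o['ee_pos'],o['tcp_rot'],o['opening'],o['wrist_force'])
crop(im,180,140,150,150,4,'w4c.png')
o,im=shot('side');crop(im,310,120,100,75,6,'s4c.png')
o,im=shot('scene');crop(im,50,180,120,120,5,'n4c.png')
E
```

```text
time: 3.7
ee_pos: [0.4687, -0.2894, 0.1159]
tcp_rot: [180.0, -0.0, 0.0]
wrist_force: [-0.4, 0.0, -1.3]
opening: 0.0117
[ 0.4686722  -0.28939969  0.11592   ] [ 1.79985739e+02 -2.49094503e-02  2.48720679e-02] 0.011715635159828024 [-0.38850247  0.03461201 -1.26685353]
```

View pics/w4c.png

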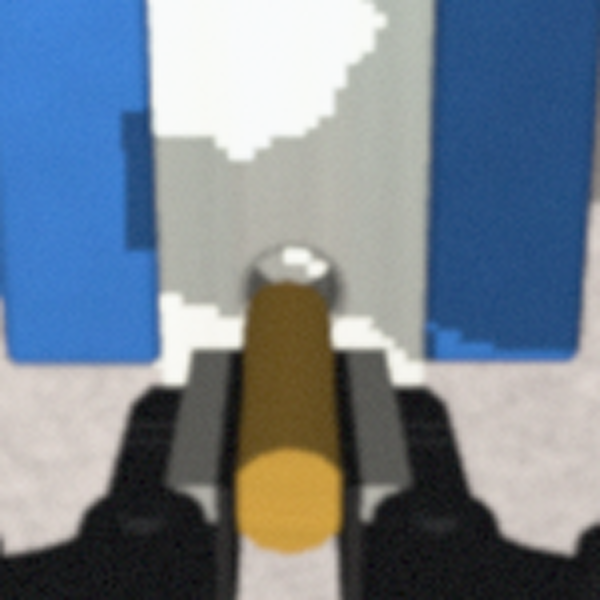

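View pics/s4c.png

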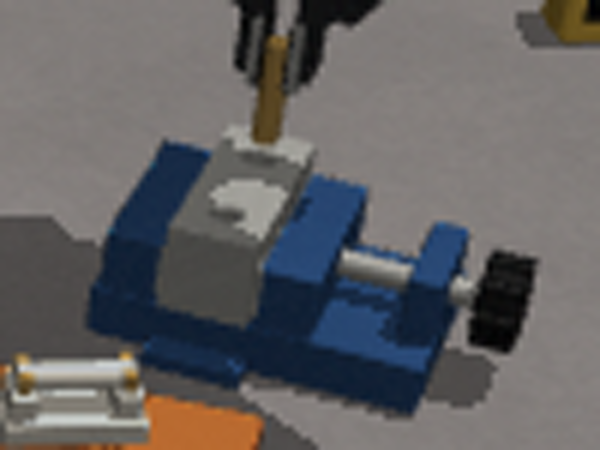

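View pics/n4c.png

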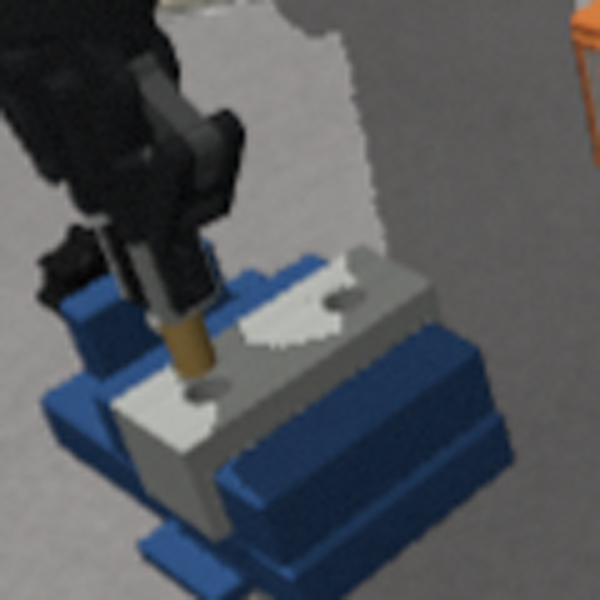

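```bash
python3 - <<'E'
from h import *
np.set_printoptions(precision=4,suppress=True)
o=bot.get_obs();o['tcp_rot']=np.array([180,0,0.]);print(o['ee_pos'])
c=cam('wrist',o);Ti=np.linalg.inv(T_tool(o))
P=lambda u,v,z:(Ti@np.r_[onz(c,u,v,z),1])[:3]
q=lambda x,y:(180+(x+.5)/4-.5,140+(y+.5)/4-.5)
zt=o['ee_pos'][2]
print('bore far rim',P(*q(294,242),.075),'sides',P(*q(247,277),.075),P(*q(342,277),.075))
for zp in(.030,.0315,.033):
  print('foot front edge',P(*q(289,283),zt-zp),'sides',P(*q(248,320),zt-zp+.003),P(*q(331,320),zt-zp+.003),'top c',P(*q(290,500),zt-zp+.054),'top sides',P(*q(237,500),zt-zp+.054),P(*q(343,500),zt-zp+.054),'topnear',P(*q(290,448),zt-zp+.054),P(*q(290,552),zt-zp+.054))
# same from side and scene: bore & foot front
E
```

```text
[ 0.4687 -0.2897  0.1162]
bore far rim [ 0.0013 -0.01    0.0412] sides [-0.0065 -0.0038  0.0412] [ 0.0094 -0.0038  0.0412]
foot front edge [ 0.0005 -0.0072  0.03  ] sides [-0.0059 -0.0022  0.027 ] [ 0.0071 -0.0022  0.027 ] top c [ 0.0006 -0.0017 -0.024 ] top sides [-0.0055 -0.0017 -0.024 ] [ 0.0067 -0.0017 -0.024 ] topnear [ 0.0006 -0.0084 -0.024 ] [ 0.0006  0.0052 -0.024 ]
foot front edge [ 0.0005 -0.0066  0.0315] sides [-0.006  -0.0015  0.0285] [ 0.0071 -0.0015  0.0285] top c [ 0.0006 -0.0008 -0.0225] top sides [-0.0056 -0.0008 -0.0225] [ 0.0068 -0.0008 -0.0225] topnear [ 0.0006 -0.0075 -0.0225] [ 0.0006  0.0062 -0.0225]
foot front edge [ 0.0005 -0.006   0.033 ] sides [-0.006  -0.0009  0.03  ] [ 0.0072 -0.0009  0.03  ] top c [ 0.0006  0.0002 -0.021 ] top sides [-0.0056  0.0002 -0.021 ] [ 0.0069  0.0002 -0.021 ] topnear [ 0.0006 -0.0067 -0.021 ] [ 0.0006  0.0072 -0.021 ]
```

```bash
python3 -m creep '[[0.0008,-0.001,0,0,0,0,0],[0.0008,-0.001,0.005,0,0,0,0],[0.0008,-0.001,0.009,0,0,0,0],[0.0008,-0.001,0.0125,0,0,0,0],[0.0008,-0.001,0.0125,0,0,0,0]]'
python3 - <<'E'
from h import *
o,im=shot('wrist','w5.png');print(o['ee_pos'],o['tcp_rot'],o['opening'],o['wrist_force'],o['torque'])
crop(im,180,140,150,150,4,'w5c.png')
E
```

```text
time: 4.35
ee_pos: [0.4689, -0.2885, 0.102]
tcp_rot: [-180.0, 0.0, -0.0]
wrist_force: [0.6, -2.0, -0.2]
opening: 0.0116
[ 0.46894377 -0.2884822   0.10204878] [-1.79986432e+02  3.20210300e-02 -4.88163188e-03] 0.011599136692960116 [ 0.59865723 -1.9776379  -0.15675683] [-0.18814165 -0.21827941 -0.03989852]
```

View pics/w5c.png

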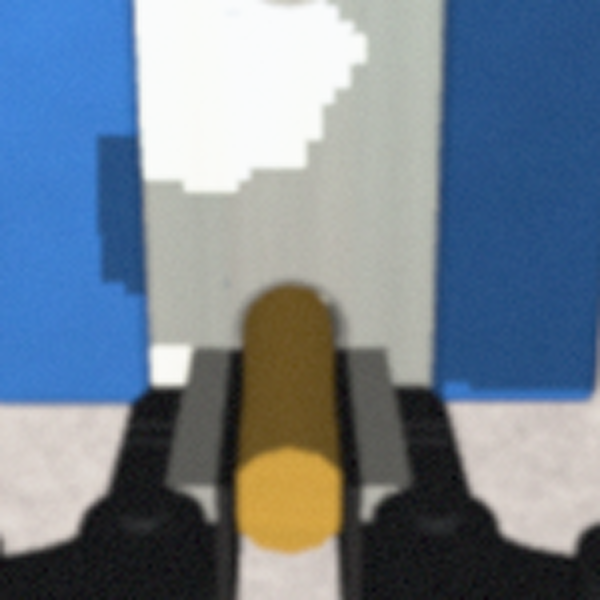

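The foot is inside the mouth, pushed lightly toward -y. I'll correct by 0.5 mm and continue down.

```bash
python3 -m creep '[[0.0003,0.0005,0,0,0,0,0],[0.0003,0.0005,0.004,0,0,0,0],[0.0003,0.0005,0.008,0,0,0,0],[0.0003,0.0005,0.008,0,0,0,0]]'; python3 - <<'E'
from h import *
o=bot.get_obs();print(o['wrist_force'],o['torque'])
E
```

```text
time: 4.8
ee_pos: [0.469, -0.2887, 0.0939]
tcp_rot: [-180.0, 0.1, 0.0]
wrist_force: [0.3, -0.3, -0.4]
opening: 0.0115
[ 0.30800441 -0.28658091 -0.35298444] [-0.02923051  0.01148094 -0.03688487]
```

```bash
python3 -m creep '[[0,0,0.004,0,0,0,0],[0,0,0.008,0,0,0,0],[0,0,0.010,0,0,0,0],[0,0,0.011,0,0,0,0],[0,0,0.011,0,0,0,0]]'
```

```text
time: 5.3
ee_pos: [0.4693, -0.289, 0.0836]
tcp_rot: [-180.0, 0.0, 0.0]
wrist_force: [-0.0, 0.1, -0.3]
opening: 0.0116
```

```bash
python3 -m creep '[[0,0,0.001,0,0,0,0],[0,0,0.002,0,0,0,0],[0,0,0.002,0,0,0,0]]'; python3 -m creep '[[0,0,0.001,0,0,0,0],[0,0,0.001,0,0,0,0]]'
```

```text
time: 5.6
ee_pos: [0.4696, -0.2892, 0.0825]
tcp_rot: [180.0, -0.0, -0.0]
wrist_force: [-1.6, 0.5, 4.6]
opening: 0.0117
time: 5.8
ee_pos: [0.4697, -0.2893, 0.0824]
tcp_rot: [179.9, -0.1, -0.0]
wrist_force: [-2.3, 1.4, 11.7]
opening: 0.0119
```

Contact with the bore floor is at 11.7 N, at the expected height. I'll release and rise.

```bash
python3 -m creep '[[0,0,-0.001,0,0,0,0.5],[0,0,-0.001,0,0,0,0.5],[0,0,-0.001,0,0,0,0.5],[0,0,-0.03,0,0,0,0.5],[0,0,-0.07,0,0,0,0.5],[0,0,-0.11,0,0,0,0.5],[0,0,-0.11,0,0,0,0.5],[0,0,-0.11,0,0,0,0.5]]'
python3 - <<'E'
from h import *
o,im=shot('wrist','w6.png');print(o['ee_pos'],o['opening'])
crop(im,150,50,200,200,4,'w6c.png')
o,im=shot('side');crop(im,300,100,110,90,6,'s6c.png')
E
```

```text
time: 6.6
ee_pos: [0.4698, -0.2893, 0.1913]
tcp_rot: [180.0, -0.1, 0.0]
wrist_force: [-0.3, -0.1, -1.0]
opening: 0.0426
[ 0.46979805 -0.28925515  0.19127567] 0.042566162246758764
```

View pics/w6c.png

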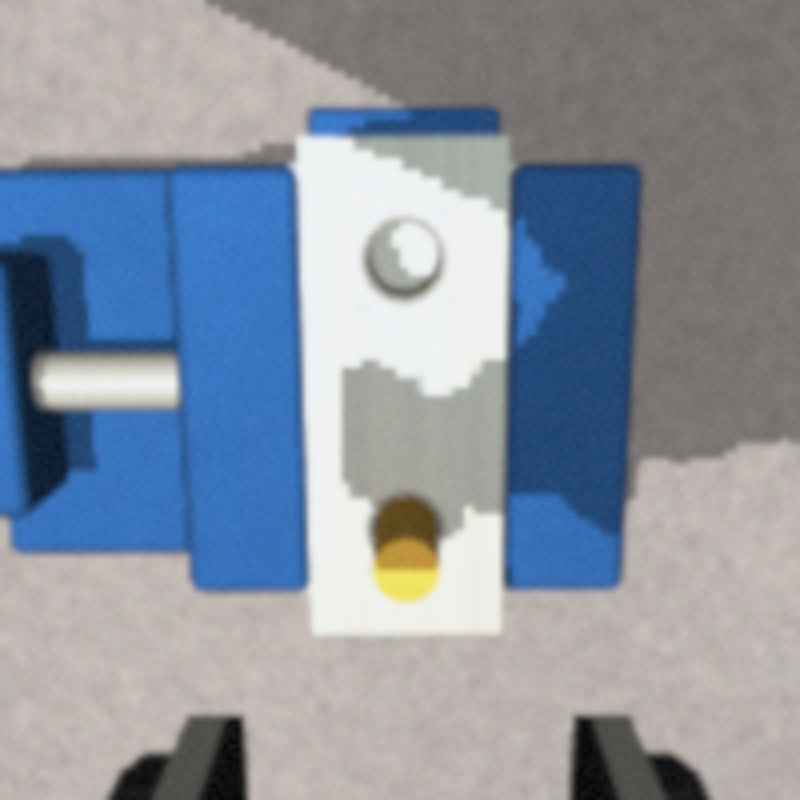

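View pics/s6c.png

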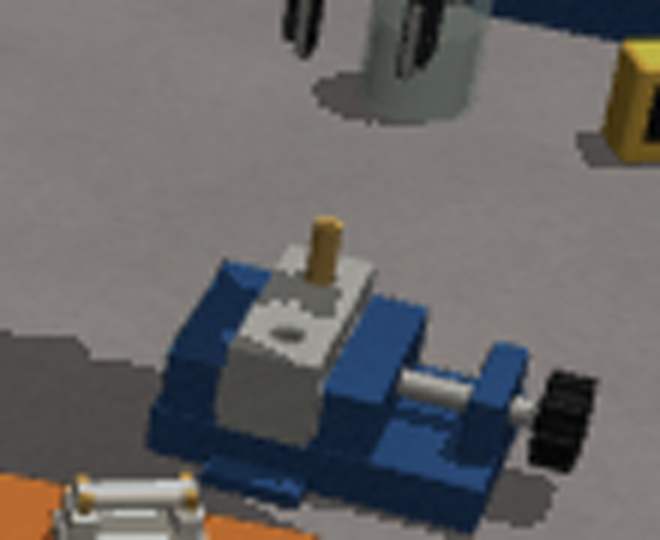

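```bash
python3 - <<'E'
from h import *
np.set_printoptions(precision=4,suppress=True)
o=bot.get_obs();c=cam('wrist',o)
b=onz(c,250.6,113.9,.075);p=onz(c,251.4,191.6,.105);print(b,p,b-p)
E
python3 -m creep '[[0.02,-0.045,0,0,0,0,0.6],[0.04,-0.09,0,0,0,0,0.6],[0.06,-0.135,0,0,0,0,0.6],[0.08,-0.18,0,0,0,0,0.6],[0.1,-0.225,0,0,0,0,0.6],[0.12,-0.27,0,0,0,0,0.6],[0.14,-0.315,0,0,0,0,0.6],[0.15,-0.36,0,0,0,0,0.6]]'
python3 -m creep '[[0.006,-0.045,0,0,0,0,0.6],[0.006,-0.09,0.0,0,0,0,0.6],[0.006,-0.116,0.03,0,0,0,0.6],[0.006,-0.116,0.04,0,0,0,0.6],[0.006,-0.116,0.04,0,0,0,0.6],[0.006,-0.116,0.04,0,0,0,0.6]]'
python3 - <<'E'
from h import *
o,im=shot('wrist','w7.png');print(o['ee_pos'],o['opening'],o['q'],o['tcp_rot'])
crop(im,225,150,60,60,8,'w7p.png')
E
```

```text
[ 0.4683 -0.2269  0.075 ] [ 0.469  -0.2866  0.105 ] [-0.0007  0.0596 -0.03  ]
time: 7.5
ee_pos: [0.6197, 0.073, 0.1884]
tcp_rot: [180.0, 0.2, 0.0]
wrist_force: [0.3, -0.6, -0.2]
opening: 0.0515
time: 8.1
ee_pos: [0.6252, 0.186, 0.1505]
tcp_rot: [180.0, 0.1, -0.0]
wrist_force: [-0.4, -0.1, -0.0]
opening: 0.051
[0.6251684  0.1859542  0.15050508] 0.05104851748160077 [ 1.65712818e+01  1.84758652e+01  1.68491480e+01  8.84412845e+01
 -1.45365441e-02  1.06618261e+02] [ 1.79966623e+02  6.10040368e-02 -4.69887805e-02]
```

View pics/w7.png

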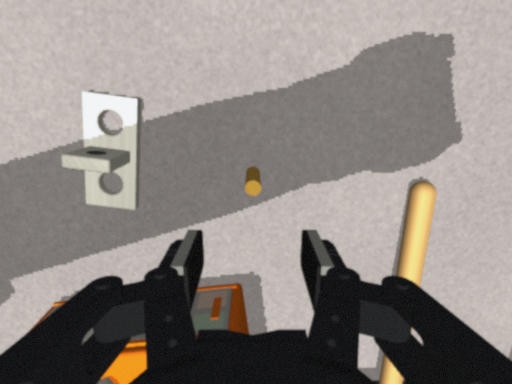

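View pics/w7p.png

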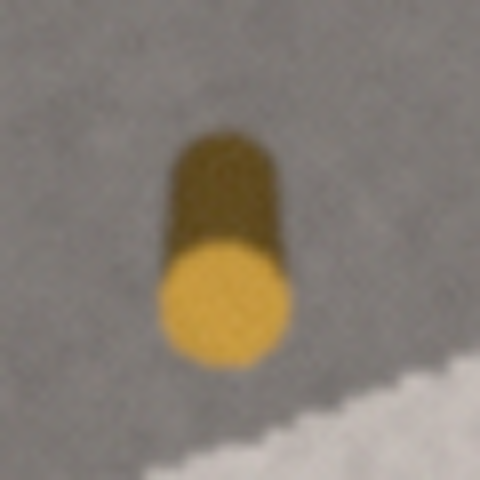

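```bash
python3 - <<'E'
from h import *
np.set_printoptions(precision=4,suppress=True)
o=bot.get_obs();c=cam('wrist',o)
p=onz(c,252.8,187.6,.054);print(p,p-o['ee_pos'])
im=cv2.imread('pics/w7.png');crop(im,50,80,110,140,5,'w7b.png')
for q in((111,122),(111,183)):print(onz(c,*q,.01))
E
```

```text
[0.6269 0.1873 0.054 ] [ 0.0013  0.0015 -0.0974]
[0.4931 0.2389 0.01  ]
[0.4846 0.1789 0.01  ]
```

View pics/w7b.png

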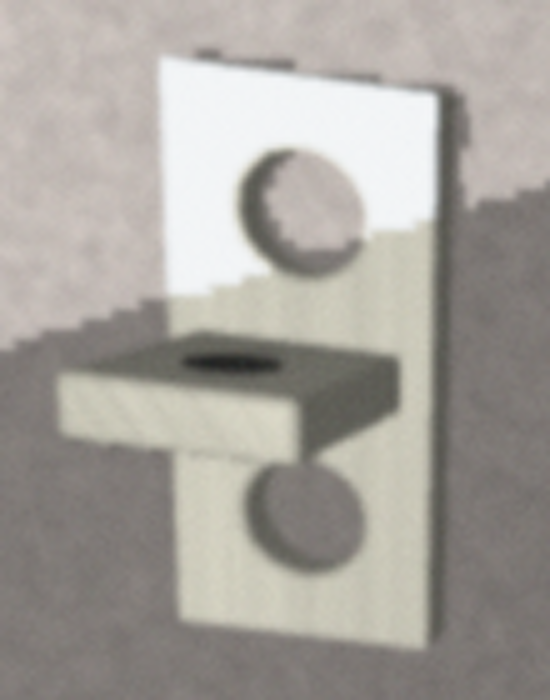

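```bash
python3 -m creep '[[0.0015,-0.0015,0.04,0,0,0,0.6],[0.0015,-0.0015,0.08,0,0,0,0.6],[0.0015,-0.0015,0.11,0,0,0,0.6],[0.0015,-0.0015,0.12,0,0,0,0.6],[0.0015,-0.0015,0.12,0,0,0,0.6]]'
python3 -m creep '[[0,0,0,0,0,0,0.05],[0,0,0,0,0,0,0.05],[0,0,0,0,0,0,0.05],[0,0,0,0,0,0,0.05],[0,0,0,0,0,0,0.05]]' 40
python3 -m creep '[[0,0,-0.04,0,0,0,0],[0,0,-0.085,0,0,0,0],[0,0,-0.13,0,0,0,0],[0,0,-0.16,0,0,0,0],[0,0,-0.16,0,0,0,0]]' 60
python3 - <<'E'
from h import *
o,im=shot('wrist','w8.png');print(o['ee_pos'],o['tcp_rot'],o['opening'],o['wrist_force'])
crop(im,180,140,150,150,4,'w8c.png')
E
```

```text
time: 8.65
ee_pos: [0.6267, 0.1875, 0.0305]
tcp_rot: [180.0, 0.1, -0.1]
wrist_force: [0.7, 0.1, 0.2]
opening: 0.0513
time: 9.15
ee_pos: [0.6279, 0.1888, 0.033]
tcp_rot: [-180.0, -0.2, 0.0]
wrist_force: [0.8, -0.8, 6.0]
opening: 0.0124
time: 9.65
ee_pos: [0.6285, 0.1891, 0.1973]
tcp_rot: [-179.9, -0.5, 0.0]
wrist_force: [-0.1, 0.3, -0.9]
opening: 0.0119
[0.6285389  0.18905318 0.19725491] [-1.79853351e+02 -4.89169717e-01  7.82093259e-03] 0.011913395567580302 [-0.06630896  0.27164572 -0.85905519]
```

View pics/w8c.png

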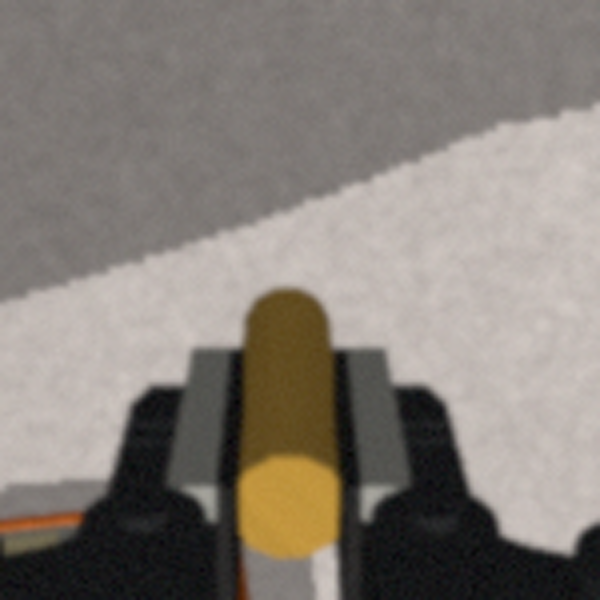

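```bash
python3 -m creep '[[-0.02,0.04,0,0,0,0,0],[-0.04,0.085,0,0,0,0,0],[-0.06,0.13,0,0,0,0,0],[-0.08,0.175,0,0,0,0,0],[-0.1,0.22,0,0,0,0,0],[-0.12,0.265,0,0,0,0,0],[-0.14,0.31,0,0,0,0,0],[-0.155,0.355,0,0,0,0,0]]'
python3 -m creep '[[-0.004,0.04,0,0,0,0,0],[-0.004,0.062,0,0,0,0,0],[-0.004,0.062,0.03,0,0,0,0],[-0.004,0.062,0.05,0,0,0,0],[-0.004,0.062,0.05,0,0,0,0],[-0.004,0.062,0.05,0,0,0,0]]'
python3 - <<'E'
from h import *
o,im=shot('wrist','w9.png');print(o['ee_pos'],o['tcp_rot'],o['opening'],o['wrist_force'])
crop(im,180,140,150,150,4,'w9c.png')
E
```

```text
time: 10.5
ee_pos: [0.4702, -0.1678, 0.19]
tcp_rot: [-180.0, 0.1, 0.0]
wrist_force: [0.8, -1.4, -0.4]
opening: 0.0114
time: 11.1
ee_pos: [0.4675, -0.2282, 0.1405]
tcp_rot: [-180.0, 0.1, 0.0]
wrist_force: [0.2, -0.8, 0.1]
opening: 0.0115
[ 0.46751003 -0.22822254  0.14053364] [-1.79967935e+02  6.52247517e-02  8.99447305e-03] 0.011463184030705488 [ 0.20229383 -0.84892     0.14817354]
```

View pics/w9c.png

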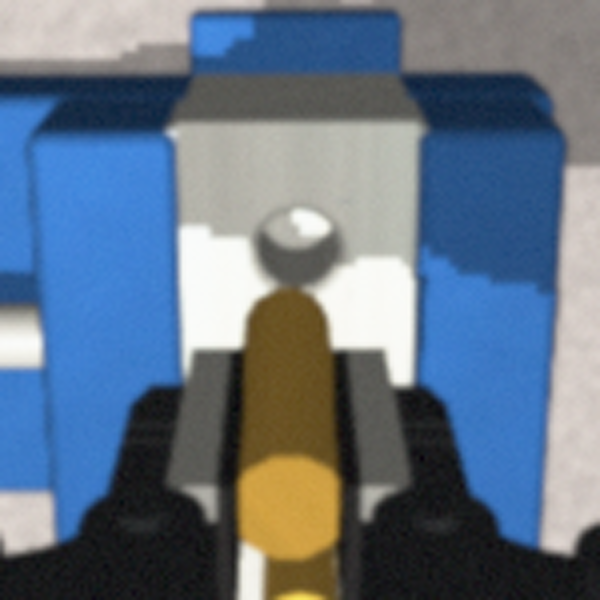

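```bash
python3 -m creep '[[0.0017,0,0.012,0,0,0,0],[0.0017,0,0.02,0,0,0,0],[0.0017,0,0.024,0,0,0,0],[0.0017,0,0.024,0,0,0,0],[0.0017,0,0.024,0,0,0,0]]'
python3 - <<'E'
from h import *
o,im=shot('wrist','w10.png');print(o['ee_pos'],o['tcp_rot'],o['opening'],o['wrist_force'])
crop(im,180,140,150,150,4,'w10c.png')
E
```

```text
time: 11.65
ee_pos: [0.4696, -0.2285, 0.1169]
tcp_rot: [180.0, 0.0, 0.0]
wrist_force: [0.5, -0.4, -0.5]
opening: 0.0114
[ 0.46960547 -0.22846201  0.11686899] [1.79998848e+02 8.59361505e-05 7.20310574e-03] 0.011403567590781 [ 0.49446572 -0.37388735 -0.49288051]
```

View pics/w10c.png

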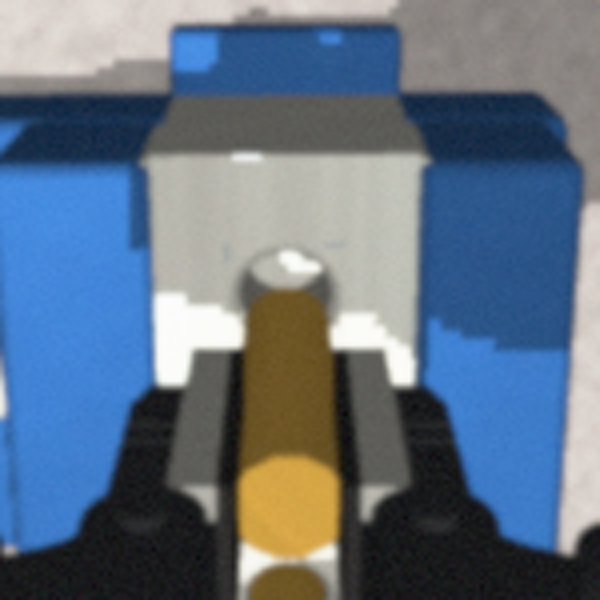

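```bash
python3 -m creep '[[0,-0.0008,0,0,0,0,0],[0,-0.0008,0.005,0,0,0,0],[0,-0.0008,0.009,0,0,0,0],[0,-0.0008,0.0125,0,0,0,0],[0,-0.0008,0.0125,0,0,0,0]]'
python3 - <<'E'
from h import *
o,im=shot('wrist','w11.png');print(o['ee_pos'],o['opening'],o['wrist_force'],o['torque'])
crop(im,180,140,150,150,4,'w11c.png')
E
```

```text
time: 12.2
ee_pos: [0.4693, -0.2275, 0.1035]
tcp_rot: [-180.0, 0.1, 0.0]
wrist_force: [0.2, 0.0, -0.6]
opening: 0.0119
[ 0.4692659  -0.2275272   0.10349383] 0.01189913452687942 [ 0.21684484  0.01358244 -0.5994038 ] [0.0515744  0.00645331 0.0068173 ]
```

View pics/w11c.png

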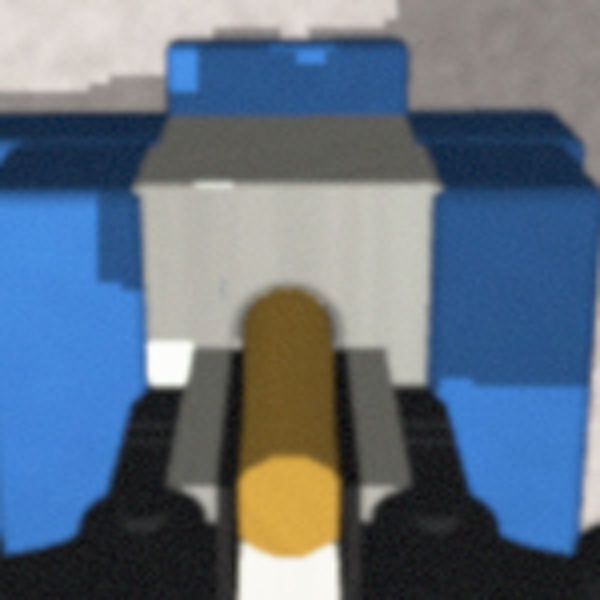

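```bash
python3 -m creep '[[0,0.0002,0.003,0,0,0,0],[0,0.0002,0.006,0,0,0,0],[0,0.0002,0.009,0,0,0,0],[0,0.0002,0.009,0,0,0,0]]'; python3 - <<'E'
from h import *
o=bot.get_obs();print(o['wrist_force'],o['torque'])
E
```

```text
time: 12.65
ee_pos: [0.4694, -0.2278, 0.0947]
tcp_rot: [-180.0, 0.0, 0.0]
wrist_force: [0.3, 0.2, 0.1]
opening: 0.0116
[0.26598066 0.16167766 0.07315821] [0.02872669 0.01559766 0.05505429]
```

```bash
python3 -m creep '[[0,0,0.004,0,0,0,0],[0,0,0.008,0,0,0,0],[0,0,0.010,0,0,0,0],[0,0,0.011,0,0,0,0],[0,0,0.011,0,0,0,0]]';python3 -m creep '[[0,0,0.001,0,0,0,0],[0,0,0.002,0,0,0,0],[0,0,0.002,0,0,0,0]]'
```

```text
time: 13.15
ee_pos: [0.4696, -0.2279, 0.0843]
tcp_rot: [180.0, 0.0, -0.0]
wrist_force: [0.0, 0.2, -1.1]
opening: 0.0117
time: 13.45
ee_pos: [0.4699, -0.2282, 0.084]
tcp_rot: [179.9, -0.1, -0.0]
wrist_force: [-4.0, 2.0, 11.2]
opening: 0.0119
```

```bash
python3 -m creep '[[0,0,-0.001,0,0,0,0.5],[0,0,-0.001,0,0,0,0.5],[0,0,-0.001,0,0,0,0.5],[0,0,-0.03,0,0,0,0.5],[0,0,-0.07,0,0,0,0.5],[0,0,-0.11,0,0,0,0.5],[0,0.04,-0.12,0,0,0,0.5],[0,0.04,-0.12,0,0,0,0.5]]'
python3 -m creep '[[0,0,0,0,0,0,0.5],[0,0,0,0,0,0,0.5],[0,0,0,0,0,0,0.5]]'
python3 - <<'E'
from h import *
o,im=shot('wrist','w12.png');print(o['ee_pos'],o['tcp_rot'],o['opening'])
crop(im,150,50,200,150,4,'w12c.png')
o,im=shot('side','s12.png');crop(im,300,100,110,90,6,'s12c.png')
o,im=shot('scene','n12.png');crop(im,50,180,120,120,5,'n12c.png')
E
```

```text
time: 14.25
ee_pos: [0.4703, -0.2709, 0.2042]
tcp_rot: [179.9, -0.2, -0.1]
wrist_force: [0.3, 1.1, -1.0]
opening: 0.0427
time: 14.55
ee_pos: [0.4694, -0.2672, 0.2016]
tcp_rot: [-180.0, 0.1, 0.0]
wrist_force: [-0.0, -0.3, 0.4]
opening: 0.0428
[ 0.46938863 -0.26719381  0.20157196] [-1.79959840e+02  5.98999696e-02  3.22079289e-02] 0.04277864224310832
```

View pics/w12c.png

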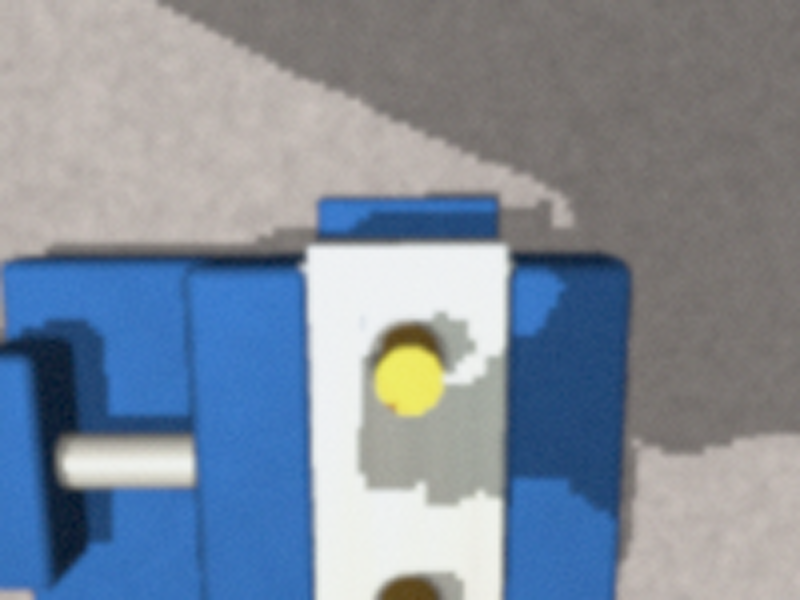

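View pics/s12c.png

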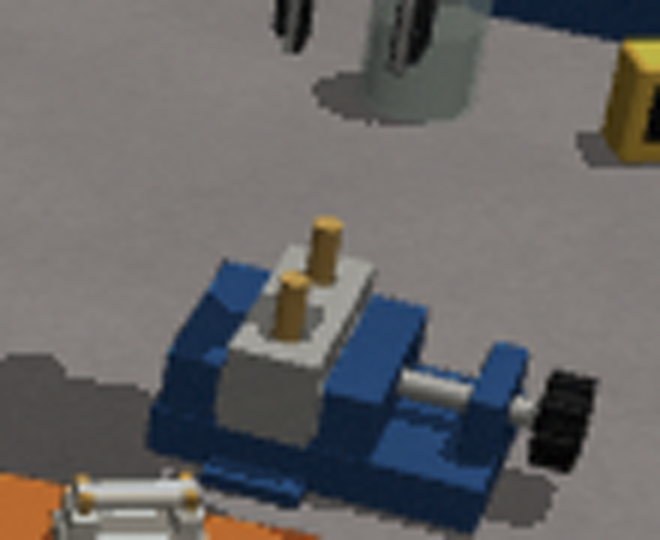

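View pics/n12c.png

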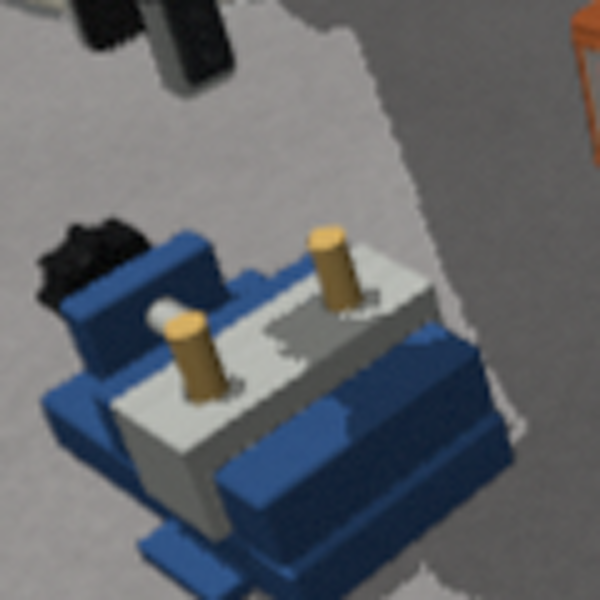

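Both pins stand at equal height in the bores, fully seated. Next I go to the bracket and turn the tool to about yaw 82°.

```bash
python3 -m creep '[[0,-0.048,0,0,0,-0.145,0.6],[0,-0.096,0,0,0,-0.29,0.6],[0,-0.144,0,0,0,-0.435,0.6],[0.005,-0.192,0,0,0,-0.58,0.6],[0.01,-0.24,0,0,0,-0.725,0.6],[0.015,-0.288,0,0,0,-0.87,0.6],[0.019,-0.336,0,0,0,-1.015,0.6],[0.019,-0.384,0,0,0,-1.16,0.6]]'
python3 -m creep '[[0.035,-0.015,0,0,0,-0.14,0.6],[0.07,-0.03,0,0,0,-0.271,0.6],[0.085,-0.037,0,0,0,-0.271,0.6],[0.085,-0.037,0,0,0,-0.271,0.6],[0.085,-0.037,0,0,0,-0.271,0.6],[0.085,-0.037,0,0,0,-0.271,0.6]]'
python3 - <<'E'
from h import *
o,im=shot('wrist','w13.png');print(o['ee_pos'],o['tcp_rot'],o['q'],o['opening'])
E
```

```text
time: 15.5
ee_pos: [0.4884, 0.1184, 0.2023]
tcp_rot: [180.0, -0.0, 66.8]
wrist_force: [-0.0, -0.3, 0.5]
opening: 0.0511
time: 16.1
ee_pos: [0.4887, 0.2077, 0.2024]
tcp_rot: [180.0, 0.0, 81.9]
wrist_force: [0.1, -1.0, -0.7]
opening: 0.0511
[0.48869977 0.207701   0.20238651] [1.79992623e+02 1.27464565e-02 8.18656168e+01] [ 2.30337523e+01  1.84700737e+00  3.58352278e+00  9.17368001e+01
 -1.47245996e-02  3.11681347e+01] 0.051126061510529355
```

View pics/w13.png

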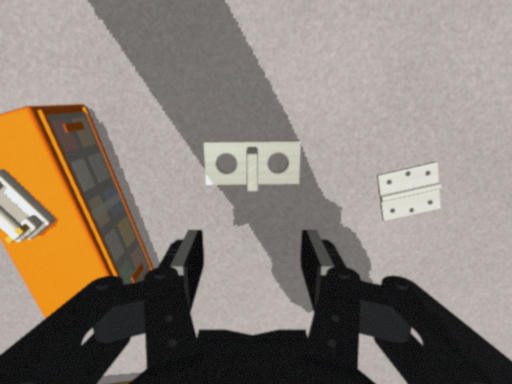

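```bash
python3 - <<'E'
from h import *
np.set_printoptions(precision=4,suppress=True)
o=bot.get_obs();c=cam('wrist',o)
im=cv2.imread('pics/w13.png');crop(im,195,130,115,75,6,'w13c.png')
E
```

```text
(no output)
```

View pics/w13c.png

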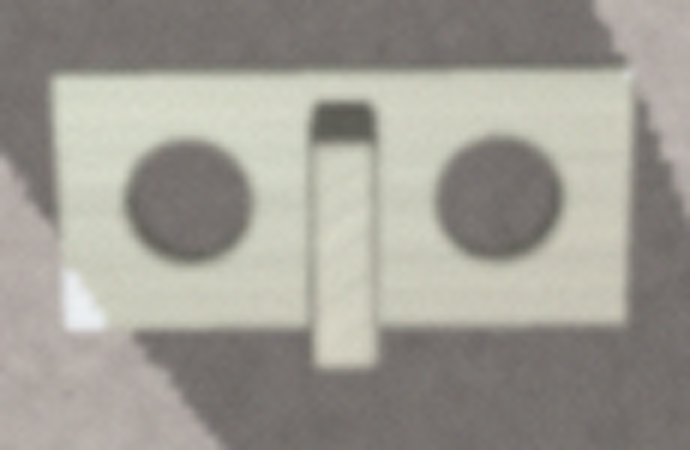

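```bash
python3 - <<'E'
from h import *
np.set_printoptions(precision=4,suppress=True)
o=bot.get_obs();c=cam('wrist',o);Ti=np.linalg.inv(T_tool(o))
q=lambda x,y:(195+(x+.5)/6-.5,130+(y+.5)/6-.5)
P=lambda p,z:(Ti@np.r_[onz(c,*q(*p),z),1])[:3]
a,b=P((189,200),.01),P((499,197.5),.01);print(a,b,(a+b)/2,np.degrees(np.arctan2(*(b-a)[[1,0]])))
print('web',P((346,254.5),.055),P((313,254),.055),P((379,254),.055),P((346,141),.055),P((346,368),.055))
for z in (.055,): print(P((313,141),z),P((313,368),z))
print('edges', [P(p,.01) for p in((53,75),(631,70),(627,324),(66,328))])
E
```

```text
[-0.0289 -0.0012  0.1925] [ 0.0311 -0.0017  0.1925] [ 0.0011 -0.0014  0.1925] -0.4715200299969344
web [ 0.0014 -0.0015  0.1475] [-0.0041 -0.0016  0.1475] [ 0.007  -0.0016  0.1475] [ 0.0014 -0.0209  0.1475] [0.0014 0.0186 0.1475]
[-0.004  -0.0209  0.1475] [-0.0042  0.0186  0.1475]
edges [array([-0.054 , -0.0253,  0.1925]), array([ 0.0554, -0.0263,  0.1925]), array([0.057 , 0.0238, 0.1925]), array([-0.0539,  0.0246,  0.1925])]
```

```bash
python3 -m creep '[[0.0012,0,0.045,0,0,-0.008,0.6],[0.0012,0,0.09,0,0,-0.008,0.6],[0.0012,0,0.135,0,0,-0.008,0.6],[0.0012,0,0.165,0,0,-0.008,0.6],[0.0012,0,0.177,0,0,-0.008,0.6],[0.0012,0,0.177,0,0,-0.008,0.6],[0.0012,0,0.177,0,0,-0.008,0.6]]'
python3 -m creep '[[0,0,0,0,0,0,0.05],[0,0,0,0,0,0,0.05],[0,0,0,0,0,0,0.05],[0,0,0,0,0,0,0.05],[0,0,0,0,0,0,0.05],[0,0,0,0,0,0,0.05]]' 70
python3 - <<'E'
from h import *
o,im=shot('wrist','w14.png');print(o['ee_pos'],o['tcp_rot'],o['opening'],o['wrist_force'])
E
```

```text
time: 16.85
ee_pos: [0.4897, 0.2099, 0.027]
tcp_rot: [179.9, -0.1, 82.4]
wrist_force: [0.9, 0.2, -0.4]
opening: 0.0512
time: 17.45
ee_pos: [0.4895, 0.2103, 0.0266]
tcp_rot: [179.9, -0.1, 82.5]
wrist_force: [-0.9, -0.7, 6.4]
opening: 0.0106
[0.48954161 0.21028505 0.02664428] [ 1.79887036e+02 -5.43426647e-02  8.24512616e+01] 0.010601224681628583 [-0.86142377 -0.68843232  6.35025625]
```

View pics/w14.png

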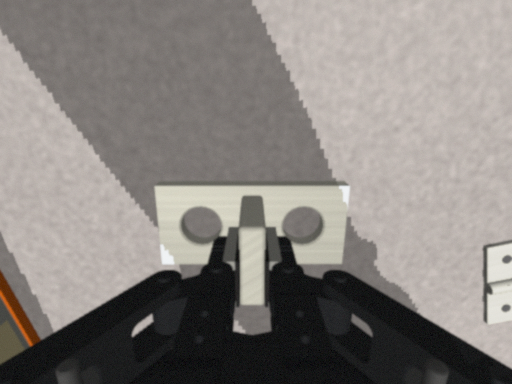

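The bracket is held by its web, level, with the holes at (201,224) and (302,224). I'll lift it well above the fuse holder and cross straight over the organizer.

```bash
python3 -m creep '[[0,0,-0.01,0,0,0,0],[0,0,-0.04,0,0,0,0],[0,0,-0.08,0,0,0,0],[0,0,-0.12,0,0,0,0],[0,0,-0.16,0,0,0,0],[0,0,-0.19,0,0,0,0],[0,0,-0.19,0,0,0,0]]' 80
python3 - <<'E'
from h import *
o,im=shot('wrist','w15.png');print(o['ee_pos'],o['tcp_rot'],o['opening'],o['wrist_force'])
crop(im,140,170,220,150,3.5,'w15c.png')
E
```

```text
time: 18.2
ee_pos: [0.4899, 0.2105, 0.2204]
tcp_rot: [179.7, -0.2, 82.5]
wrist_force: [-0.1, -0.6, -2.1]
opening: 0.0108
[0.48994878 0.21052926 0.22043208] [179.66539313  -0.20085938  82.45240494] 0.0107775808952622 [-0.12649878 -0.62238851 -2.08052655]
```

View pics/w15c.png

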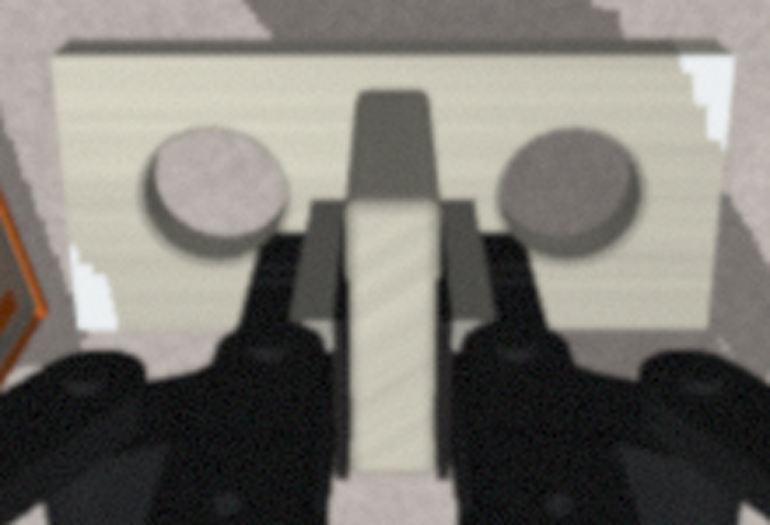

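```bash
python3 -m creep '[[-0.02,0.002,0,0,0,0,0],[-0.055,0.005,0,0,0,-0.02,0],[-0.095,0.0085,0,0,0,-0.04,0],[-0.135,0.012,0,0,0,-0.06,0],[-0.175,0.0157,0,0,0,-0.08,0],[-0.215,0.0193,0,0,0,-0.1,0],[-0.255,0.023,0,0,0,-0.12,0],[-0.295,0.0265,0,0,0,-0.132,0]]'
```

```text
time: 19.05
ee_pos: [0.4753, -0.0874, 0.2138]
tcp_rot: [-179.9, -0.0, 90.1]
wrist_force: [0.4, -0.2, -2.2]
opening: 0.0105
```

```bash
python3 -m creep '[[-0.04,-0.0017,0,0,0,0,0],[-0.08,-0.0034,0,0,0,0,0],[-0.12,-0.005,0,0,0,0,0],[-0.155,-0.0065,0,0,0,0,0],[-0.172,-0.0074,0,0,0,0,0],[-0.172,-0.0074,0,0,0,0,0],[-0.172,-0.0074,0,0,0,0,0],[-0.172,-0.0074,0,0,0,0,0]]'
python3 - <<'E'
from h import *
o,im=shot('wrist','w16.png');print(o['ee_pos'],o['tcp_rot'],o['q'],o['opening'],o['wrist_force'])
crop(im,140,130,220,170,3.5,'w16c.png')
E
```

```text
time: 19.85
ee_pos: [0.469, -0.2568, 0.215]
tcp_rot: [-180.0, -0.0, 90.1]
wrist_force: [0.4, 0.3, -1.0]
opening: 0.0106
[ 0.46896108 -0.25678285  0.21501667] [-1.79972419e+02 -3.21829663e-02  9.00733014e+01] [-2.87111663e+01  2.58356596e+00  5.74355437e+00  9.31996581e+01
  1.49255983e-02 -2.87844806e+01] 0.010633326107234846 [ 0.4138126   0.28952629 -1.02856522]
```

View pics/w16c.png

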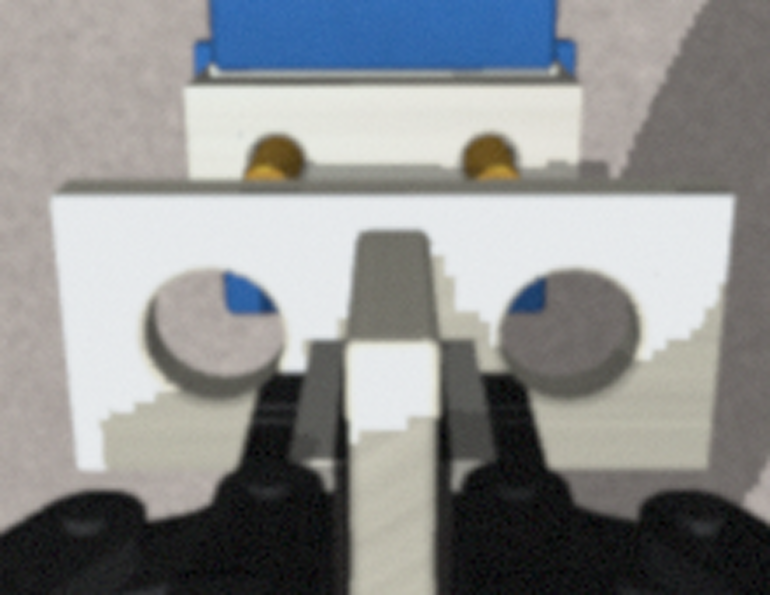

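```bash
python3 - <<'E'
from h import *
np.set_printoptions(precision=4,suppress=True)
o=bot.get_obs();c=cam('wrist',o);Ti=np.linalg.inv(T_tool(o));z0=o['ee_pos'][2]
q=lambda x,y:(140+(x+.5)/3.5-.5,130+(y+.5)/3.5-.5)
P=lambda p,z:(Ti@np.r_[onz(c,*q(*p),z),1])[:3]
for z in(.0155,.0166):
  for p in((214,332),(570,332),(214,267),(214,398),(53,196),(735,196),(708,469),(77,469)):print(p,P(p,z0-z))
print('web top',P((392,341),z0+.0284))
# pins: foot circle at block .075
print('block edge',P((188,84),.075),P((582,84),.075))
E
```

```text
(214, 332) [-0.0289 -0.0026  0.0155]
(570, 332) [ 0.0307 -0.0026  0.0155]
(214, 267) [-0.0283 -0.0142  0.0155]
(214, 398) [-0.0295  0.0096  0.0155]
(53, 196) [-0.0535 -0.0264  0.0155]
(735, 196) [ 0.056  -0.0264  0.0155]
(708, 469) [0.0561 0.0234 0.0155]
(77, 469) [-0.0541  0.0234  0.0155]
(214, 332) [-0.0291 -0.0022  0.0166]
(570, 332) [ 0.0309 -0.0022  0.0166]
(214, 267) [-0.0285 -0.0138  0.0166]
(214, 398) [-0.0297  0.0102  0.0166]
(53, 196) [-0.0539 -0.0261  0.0166]
(735, 196) [ 0.0564 -0.0261  0.0166]
(708, 469) [0.0564 0.024  0.0166]
(77, 469) [-0.0545  0.024   0.0166]
web top [ 0.0009 -0.0211 -0.0284]
block edge [-0.0558 -0.0216  0.1402] [ 0.0535 -0.0216  0.1402]
```

```bash
python3 -m creep '[[-0.0022,0.0012,0,0,0,0,0],[-0.0022,0.0012,0.015,0,0,0,0],[-0.0022,0.0012,0.03,0,0,0,0],[-0.0022,0.0012,0.045,0,0,0,0],[-0.0022,0.0012,0.055,0,0,0,0],[-0.0022,0.0012,0.06,0,0,0,0],[-0.0022,0.0012,0.06,0,0,0,0],[-0.0022,0.0012,0.06,0,0,0,0]]'
python3 - <<'E'
from h import *
o,im=shot('wrist','w17.png');print(o['ee_pos'],o['tcp_rot'],o['opening'],o['wrist_force'])
crop(im,140,130,220,170,3.5,'w17c.png')
o,im=shot('side','s17.png');crop(im,300,90,110,90,6,'s17c.png')
o,im=shot('scene','n17.png');crop(im,50,160,130,120,5,'n17c.png')
E
```

```text
time: 20.7
ee_pos: [0.4704, -0.2602, 0.1559]
tcp_rot: [180.0, 0.0, 90.0]
wrist_force: [0.4, -0.0, -1.5]
opening: 0.0111
[ 0.47035834 -0.26017327  0.15594177] [1.79958153e+02 2.23127784e-02 9.00181154e+01] 0.011089709968568237 [ 0.35250107 -0.01320533 -1.4799093 ]
```

View pics/w17c.png

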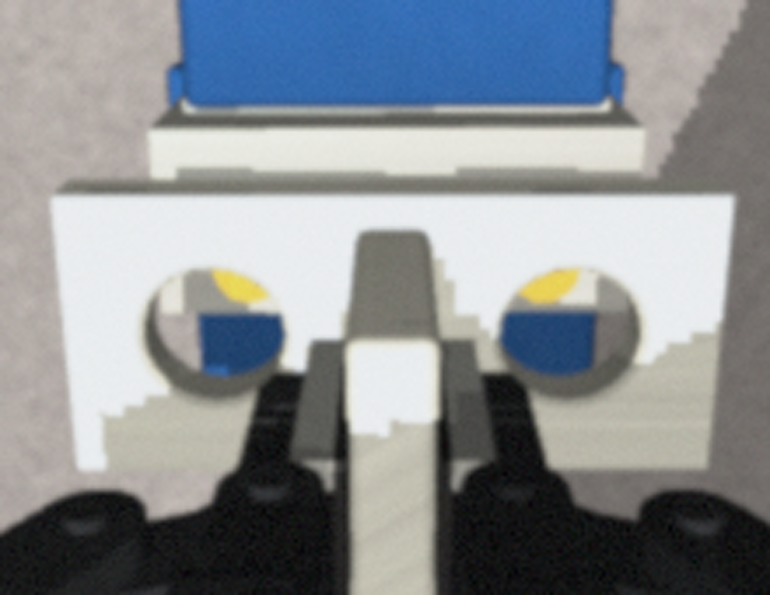

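View pics/s17c.png

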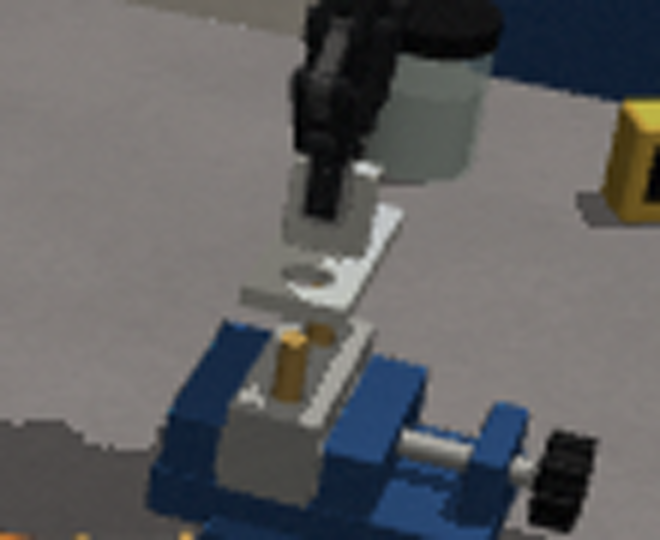

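View pics/n17c.png

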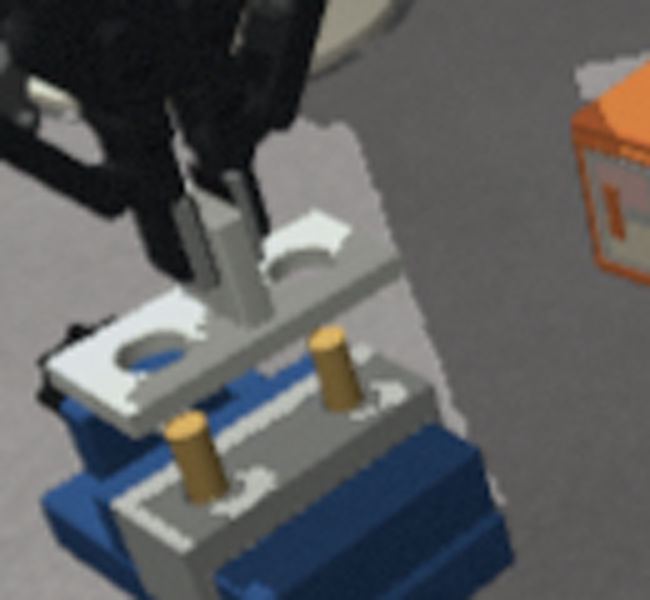

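```bash
python3 -m creep '[[0.0008,0,0.003,0,0,0,0],[0.0008,0,0.007,0,0,0,0],[0.0008,0,0.011,0,0,0,0],[0.0008,0,0.0135,0,0,0,0],[0.0008,0,0.0145,0,0,0,0],[0.0008,0,0.0145,0,0,0,0],[0.0008,0,0.0145,0,0,0,0]]'
python3 - <<'E'
from h import *
o,im=shot('wrist','w18.png');print(o['ee_pos'],o['tcp_rot'],o['opening'],o['wrist_force'])
crop(im,140,130,220,170,3.5,'w18c.png')
o,im=shot('side','s18.png');crop(im,320,110,70,75,8,'s18c.png')
o,im=shot('scene','n18.png');crop(im,50,190,100,100,6,'n18c.png')
E
```

```text
time: 21.55
ee_pos: [0.4702, -0.2594, 0.1409]
tcp_rot: [180.0, 0.0, 90.0]
wrist_force: [0.2, -0.9, -1.1]
opening: 0.0107
[ 0.47016783 -0.25935899  0.14087199] [1.79994186e+02 4.25217387e-03 9.00119541e+01] 0.01072872520937419 [ 0.23761056 -0.88828316 -1.06714307]
```

View pics/w18c.png

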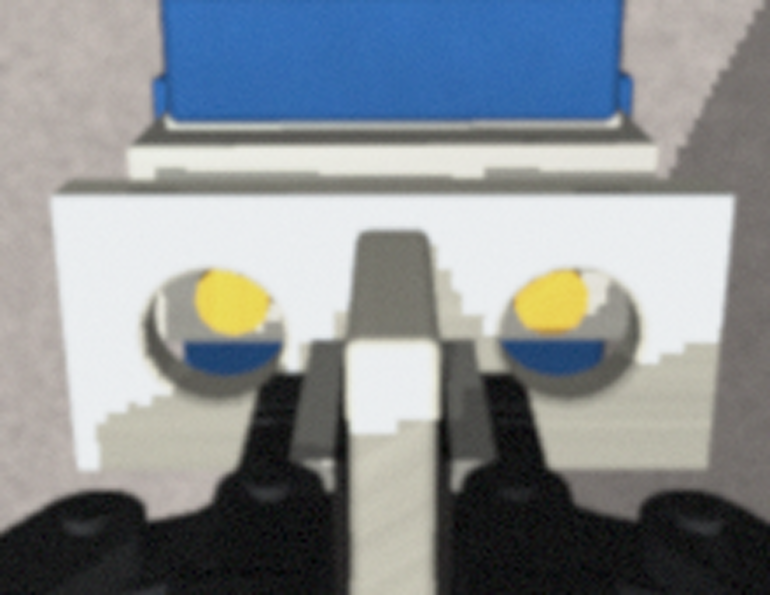

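View pics/s18c.png

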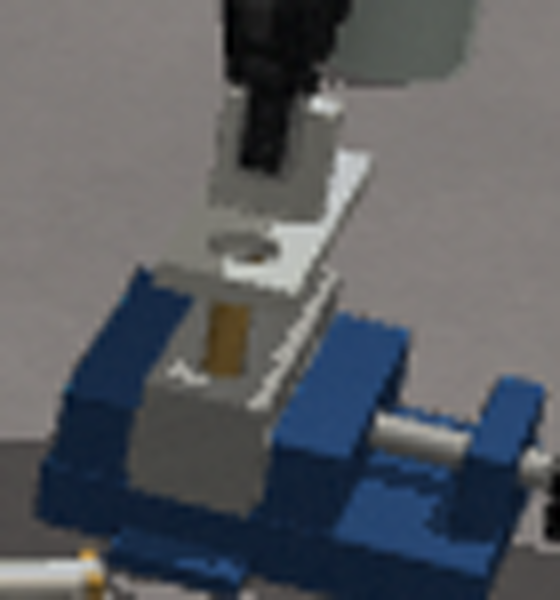

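View pics/n18c.png

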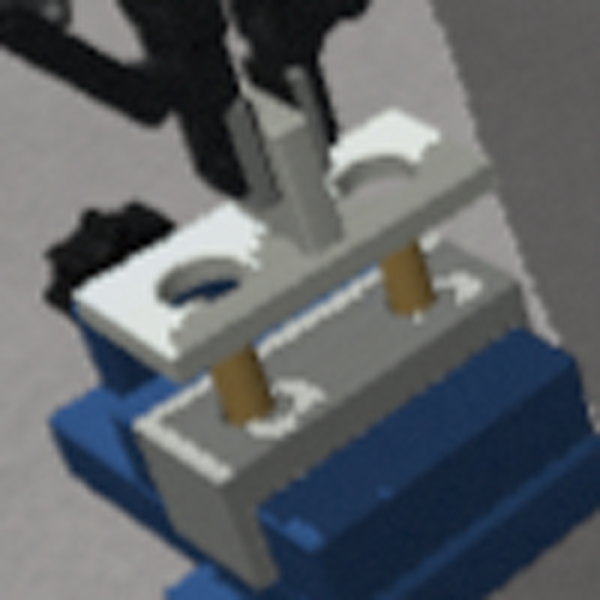

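```bash
python3 - <<'E'
from h import *
np.set_printoptions(precision=4,suppress=True)
o=bot.get_obs();c=cam('wrist',o);Ti=np.linalg.inv(T_tool(o));z0=o['ee_pos'][2]
q=lambda x,y:(140+(x+.5)/3.5-.5,130+(y+.5)/3.5-.5)
P=lambda p,z:(Ti@np.r_[onz(c,*q(*p),z),1])[:3]
for p in((232,302),(551,300)):print('pin',P(p,.105))
for p in((196,302),(270,302)):print(' w',P(p,.105))
for p in((214,332),(570,332)):print('hole',P(p,z0-.0166))
S,D=cam('scene'),cam('side')
g=lambda x,y:(320+(x+.5)/8-.5,110+(y+.5)/8-.5)
f=lambda x,y:(50+(x+.5)/6-.5,190+(y+.5)/6-.5)
# flange lower +x edge corners: underside; scene
for p in((180,378),(490,190)):print('scene flange under',onz(S,*f(*p),.115))
for p in((172,356),(494,160)):print('scene flange top',onz(S,*f(*p),.125))
for z in(.115,.125):print('side hole', onz(D,*g(244,245),z))
print('side flange top near corner',onz(D,*g(296,290),.125),onz(D,*g(372,155),.125),onz(D,*g(155,268),.125))
print('scene holes',onz(S,*f(212,281),.125),onz(S,*f(378,180),.125))
s=cv2.imread('pics/n12.png')
E
```

```text
pin [-0.0291  0.0004  0.0359]
pin [0.0306 0.     0.0359]
 w [-0.0358  0.0004  0.0359]
 w [-0.0219  0.0004  0.0359]
hole [-0.0291 -0.0022  0.0166]
hole [ 0.0309 -0.0022  0.0166]
scene flange under [ 0.4924 -0.3129  0.115 ]
scene flange under [ 0.4951 -0.2079  0.115 ]
scene flange top [ 0.4948 -0.3137  0.125 ]
scene flange top [ 0.4961 -0.2046  0.125 ]
side hole [ 0.4697 -0.244   0.115 ]
side hole [ 0.4662 -0.2261  0.125 ]
side flange top near corner [ 0.4416 -0.2036  0.125 ] [ 0.442  -0.3127  0.125 ] [ 0.4898 -0.1962  0.125 ]
scene holes [ 0.4751 -0.2885  0.125 ] [ 0.4746 -0.2313  0.125 ]
```

```bash
python3 -m creep '[[0,0.001,-0.0005,0,0,0,0],[0,0.001,-0.0005,0,0,0,0],[0,0.001,-0.0005,0,0,0,0],[0,0.001,-0.0005,0,0,0,0],[0,0.001,-0.0005,0,0,0,0]]'
python3 - <<'E'
from h import *
o,im=shot('wrist','w19.png');print(o['time'],o['ee_pos'],o['tcp_rot'],o['opening'],o['wrist_force'],abs(o['qd']).max())
crop(im,140,130,220,170,3.5,'w19c.png')
o,im=shot('scene','n19.png');o,im=shot('side','s19.png')
E
```

```text
time: 22.2
ee_pos: [0.4711, -0.2593, 0.1413]
tcp_rot: [-180.0, 0.0, 90.0]
wrist_force: [-0.3, -0.2, -1.8]
opening: 0.0107
22.2 [ 0.47110266 -0.25933691  0.14130222] [-1.79999917e+02  1.17673515e-03  9.00118699e+01] 0.010677348577739124 [-0.25537689 -0.20628175 -1.77041169] 0.13097852637588128
```

View pics/w19c.png

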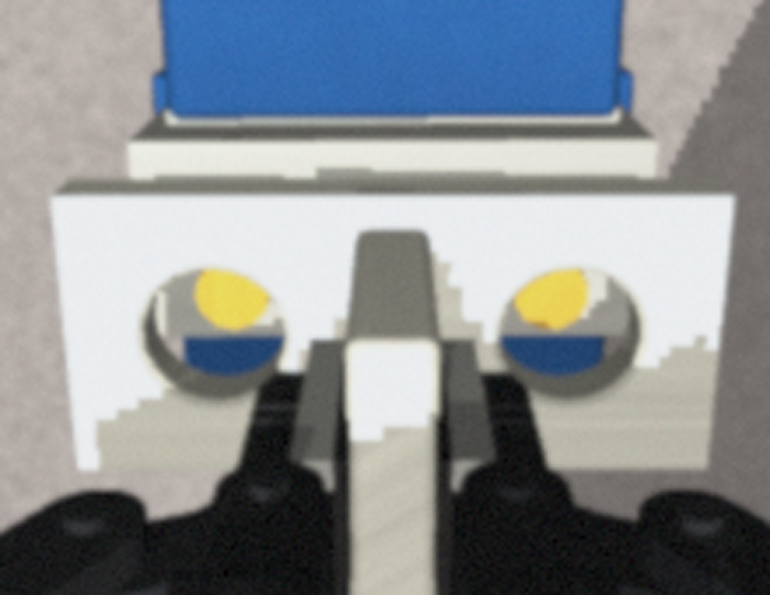

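View pics/n19.png

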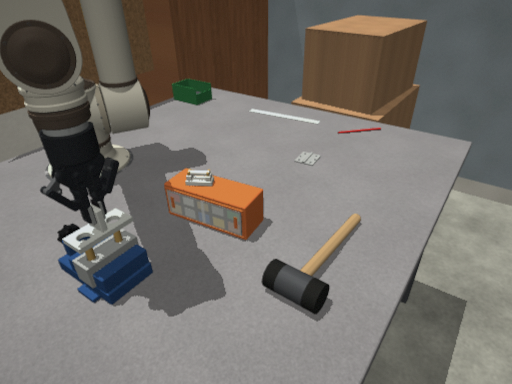

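View pics/s19.png

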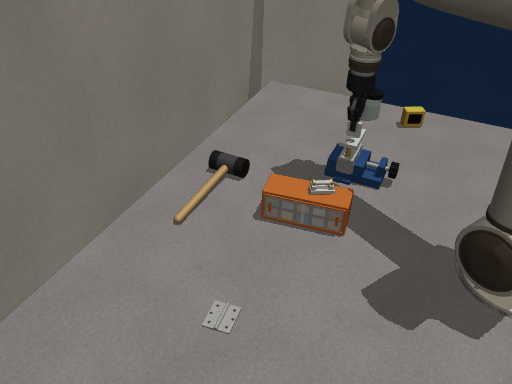

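The bracket is level over both pins, with both tops visible through its holes. The fuse holder, mallet and hinge are where they started, so I'm handing in.

```bash
python3 -c "
from workcell import bot
print(bot.job_done())"
```

```text
the job is handed in; nothing more can be done
None
```

Both pins are seated and released, and the bracket is being held level over them. I handed the job in at about 22 s of the 72 s allowed.

- **Pins:** Each one stopped on its bore floor at about 11–12 N, at the expected depth. The side and scene pictures then showed both standing at equal height.
- **Carry:** I gripped the bracket by its web and took it straight over the organizer. The underside was about 190 mm up, roughly 65 mm above the fuse holder's top.
- **Final hold:** The TCP is at (0.471, -0.259, 0.141). That puts the underside about 115 mm up, roughly 10 mm above the pin tops, based on the TCP height at the grip. Tilt is under 0.1°, and the wrist force showed no contact.
- **Alignment along the line of the bores:** The holes and pins agree within about 0.3 mm in the wrist view.
- **Alignment across the bores:** My checks disagreed by 1–2 mm. The wrist view asked for about 1.5–2.4 mm of shift and the fixed cameras 0.5–1 mm. I moved 1 mm, so about 1 mm of offset may remain, against 5 mm of radial clearance. I did not measure again after that last shift.
- **Bystanders:** The mallet, hinge and fuse holder look unmoved in the last pictures.

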